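Lock a filter's relief valve open

TASK

The filter canister with the grey relief valve on top has to be left venting. Ease the valve's long spring-loaded plunger down through the window of its sliding steel keeper and, while holding it down, drag the keeper along by its upright tab until it is fully home over the end of the plunger, so that the plunger stays trapped down when you let go. Press gently, never harder than 30 N, and leave everything else on the bench where it is.

Things in the scene. Friction and masses are not known exactly. Their poses are not given: they have to be found in the camera images.
- canister: The filter canister with the valve: clear bowl, white cartridge inside, white ribbed head 120 mm across, a black port each side (local +x, -x). Fixed. Origin: centre of its underside, on the bench; z up. The keeper slides along its local +y. The other canister has only a plain white cap; either may stand left or right.
- valve_neck (a point): Centre of the head's top face, 135 mm up, axes as the canister. Above it, lined up with those axes, sits the grey valve block, 88 mm (local x) by 124 mm (local y -72 to +52), on a brass neck. How far it is screwed in varies and is not measured: feel for it. Beside the plunger, out to x = +-28, the block is solid up to 16 mm below the plunger's free top.
- press_start (a point): Nominal point to press, 5 mm towards local -y from the canister's axis and 188 mm above the bench, axes as the canister. The plunger's real free top is 8 mm lower to 8 mm higher than this. Shut fingertips fit here in the keeper's window and press the plunger; then, still pressing, slide along it in +y, meet the tab and carry the keeper.
- plunger (a joint): Brass bar, flat top 24 mm wide (local x +-12), 80 mm long (local y -35 to +45 from the canister's axis), moves straight down. Value in m: 0 free, 0.013 on its hard stop. Spring: 4 N to start, 9 N at the stop; springs up if let go. Must be deeper than 0.010 for the keeper's tongue to pass; trapped, it rises to rest under it at about 0.010.
- keeper (a joint): Flat steel frame 5 mm thick, underside 10 mm below plunger's free top. Value in m along local +y: 0 to 0.003 at start, 0.024 home on hard stop; 2.5 N friction, stays put. At 0 its window (58 mm wide) spans local y -39 (tongue, a plate) to +18 (tab, 5 mm thick, top 12 mm above plunger's free top). With plunger up the tongue jams on it at 4 mm.
- plain_canister: The other canister, same size, with a plain white cap and a small black stud, 163 mm high in all, no valve. Fixed to the bench. Origin: centre of its underside.
- bottle: Bystander: loose white bottle with black cap, 52 mm across, 115 mm high. Origin: centre of its underside.
- cup: Bystander: loose clear measuring cup, 72 mm across, 70 mm high. Origin: centre of its underside.
- wrench: Bystander: loose steel wrench lying flat, about 170 mm long. Origin: at its underside, near the middle.
- jar: Bystander: loose amber jar with white lid, 68 mm across, 70 mm high. Origin: centre of its underside.

How it is judged (in metres and radians):
On the way, in this order (a step that is already met when the one before it is completed fails the run):
1. the plunger is pressed down past the keeper's level while the keeper is still open (value of joint plunger above 0.0095 m and value of joint keeper below 0.012 m), for 0.1 s.
2. the keeper is slid home over the pressed plunger (value of joint keeper above 0.021 m and value of joint plunger above 0.0085 m), for 0.2 s.
At the end, for the whole second after the job is handed in: The keeper is within 3 mm of its home stop, the plunger, released, rests up against it at 8.5 to 11.5 mm down, and both are still (all of step 2 and value of joint plunger below 0.0115 m and velocity of joint plunger between -0.005 and 0.005 m/s and velocity of joint keeper between -0.005 and 0.005 m/s); the robot touches nothing.
It fails at once if the fingers press on the plunger with more than 30 N (contact force between the fingers and plunger above 30 N).
It fails at once if the fingers push the keeper with more than 30 N (contact force between the fingers and keeper above 30 N).
It fails at once if a loose thing on the bench is moved by more than 30 mm (distance of any of bottle, cup, wrench, jar from where it was at the start of the episode above 0.03 m).
It also fails if it takes over 45 s, if anything falls off the work surface, if the arm or the gripper's body presses on something with over 40 N, if the wrist force passes 120 N, or if a joint passes its speed limit or range.

ROBOT

A 7-joint arm with a two-finger parallel gripper is mounted at the origin on the work surface. World frame = base frame: x ahead of the robot, y to its left, z up, the work surface at z = 0. Lengths are in m, angles in degrees, forces in N, time in s.
With the tool pointing down it reaches from about 0.425 to 0.875 m from the base axis. Payload 4.7 kg.
Tool frame: the origin (TCP) lies between the finger pads; the fingertips stand 14 mm ahead of it and the grasp point (between the pads) lies 5 mm behind it (env.tip_reach is the distance from the TCP to the fingertips, in m); z points along the fingers, y is the direction in which the jaws open and shut (so a half turn about z gives the same grasp; the last joint's range is limited). The gripper opens to 87 mm and grips with 3 to 60 N. Pads are 19 mm wide; open, the fingers measure 117 mm over their backs; the gripper's body (75 mm by 190 mm) begins 51 mm behind the grasp point.
Start: joints at [65.896, 18.392, -4.016, 83.108, 1.295, 78.541, -3.26], TCP at [0.274, -0.59, 0.237] pointing down, gripper open.
Joint ranges: [-163.93, 163.93], [-17.29, 119.83], [-79.2, 71.16], [3.27, 140.29], [-89.18, 269.18], [5.43, 117.66], [-154.24, 154.24]. Speed limits (degrees/s): [147.25, 147.25, 180, 180, 180, 180, 180].

INTERFACE

Orientations are given as [roll, pitch, yaw] about the fixed x, y, z axes, in that order (R = Rz(yaw) Ry(pitch) Rx(roll)).
In Python, from cell import env gives the robot as it stands. The module is installed in compiled form; this text tells all that it offers.
- The arm moves only by the shell command python3 -m pendant 'ROWS' [FORCE]. ROWS is JSON, a list of rows, each an object of numbers: "rx", "ry", "rz": the turn, a rotation vector about the tool's x, y, z in degrees; "tx", "ty", "tz": the shift along the tool's x, y, z in mm; "jaw": the finger opening in mm, from 0 to 87. In form: [{"rx": .., "ry": .., "rz": .., "tx": .., "ty": .., "tz": .., "jaw": ..}, ...]. A call has 1 to 20 rows; each row shifts and turns the commanded pose from where the row before left it, along the tool's axes as they then stand; what a row does not reach is not made up. A row lasts 1/12 s, in which the tool goes at most 41.7 mm and 7.16 degrees, less where a joint would pass 70% of its speed; a pose out of reach is approached as far as the arm can. A call with a gripper value outside its range is refused whole. The fingers move at their own pace and stop on an object; FORCE is the grip in N (left out, the last holds). Time passes only in rows, so rows that do not move let the fingers close. It gives the time, the measured TCP pose, the force and the opening at its end, in the units of the state.
- env.get_obs(): the state, without advancing time (a new reading comes with each control period).
- env.read_camera(name): name is "scene" or "top" or "wrist"; returns a dict with "img" (480x640x3 uint8, red, green, blue), "range_z" (480x640 float32, m along the optical axis (not along the pixel's ray), 0 where there is no reading), "vertical_fov" (degrees; the focal length in pixels is half the picture's height over the tangent of half this angle, whatever the lens; pixels are square), "cx", "cy" (the principal point, pixels), "distortion" ([k1, k2, p1, p2, k3] as OpenCV has them; the pictures are not rectified), "world_to_cam" (4x4, takes a point from world to camera coordinates). Camera axes: x right, y up, looking along -z (the intrinsics and any distortion apply to the point x, -y, -z); pixel columns grow to the right and rows downward; lengths in m; the calibration is good to about 2 mm. A picture is of the moment at which its call begins.
- env.sign_off(): hands the job in, once; it reports no verdict.
The state is a dict: "time_s": time; "qpos": joint angles; "joint_velocities": joint speeds; "effort": joint torques, N m; "tool_pos": TCP position; "tool_rot": TCP orientation; "force": force on the tool from outside, world axes, zero at the start; "wrist_torque": the same for the moment, N m; "grip_width": finger opening in m.
Only numpy, scipy, OpenCV 4.12 (cv2) and the standard library are available. Lean on these libraries where they do the work, as an engineer would, in place of code of your own. Each camera call takes 0.05 s, during which the arm holds its last target.

## Working session

There is one attempt and no reset: what is moved stays moved. The work goes in short steps, Python scripts to look and compute and a shell command to move; the robot and the scene stay as the last step left them, time stands still between calls to the robot, and variables do not carry over. Pictures are saved under pics/ and viewed, and the job is handed in when it is done.

```bash
mkdir -p pics; cat > h.py <<'E'
import numpy as np, cv2, pickle
from cell import env
def grab(n,save):
    d=env.read_camera(n); pickle.dump(d,open(f'{save}.pkl','wb')); cv2.imwrite(f'pics/{save}.png',d['img'][:,:,::-1]); return d
def pt(d,u,v,z=None):
    f=240/np.tan(np.radians(d['vertical_fov'])/2)
    K=np.array([[f,0,d['cx']],[0,f,d['cy']],[0,0,1]])
    p=cv2.undistortPoints(np.array([[[u,v]]],float),K,np.array(d['distortion'],float))[0,0]
    r=d['range_z'][int(round(v)),int(round(u))]
    T=np.linalg.inv(d['world_to_cam'])
    ray=np.array([p[0],-p[1],-1.])
    if z is None: c=ray*r
    else:
        o=T[:3,3]; w=T[:3,:3]@ray; return o+w*(z-o[2])/w[2]
    return T[:3,:3]@c+T[:3,3]
def cloud(d):
    f=240/np.tan(np.radians(d['vertical_fov'])/2)
    K=np.array([[f,0,d['cx']],[0,f,d['cy']],[0,0,1]])
    v,u=np.mgrid[0:480,0:640]
    p=cv2.undistortPoints(np.stack([u.ravel(),v.ravel()],1).astype(float)[:,None],K,np.array(d['distortion'],float))[:,0]
    r=d['range_z'].ravel()
    c=np.stack([p[:,0]*r,-p[:,1]*r,-r],1)
    T=np.linalg.inv(d['world_to_cam'])
    return (c@T[:3,:3].T+T[:3,3]).reshape(480,640,3)
E
python3 - <<'E'
from h import *
for n in ('scene','top','wrist'): 
    d=grab(n,n+'0'); print(n,d['vertical_fov'],d['distortion'],np.linalg.inv(d['world_to_cam'])[:3,3])
o=env.get_obs(); print(o)
E
```

```text
scene 44.512790933362375 [-0.19163354  0.          0.          0.          0.        ] [1.47169556 0.03340102 1.04644398]
top 49.89829168141804 [-0.06111775  0.          0.          0.          0.        ] [ 0.52088758 -0.01144954  1.3136907 ]
wrist 60.53877574286112 [-0.0280772  0.         0.         0.         0.       ] [ 0.34901791 -0.55459274  0.38402175]
{'time_s': 0.15, 'qpos': array([65.89674313, 18.42922167, -4.0162697 , 83.15937383,  1.29550759,
       78.54090287, -3.25854928]), 'joint_velocities': array([-0.04653415, -0.14842071, -0.00050634, -0.27882863,  0.00317255,
        0.02400207, -0.01755148]), 'effort': array([ 3.09784282e-04, -4.91795647e+01, -4.04561525e-01, -3.12877715e+01,
       -6.40249439e-02,  4.04838519e-02,  1.39734170e-04]), 'tool_pos': array([ 0.27358079, -0.58917808,  0.23570915]), 'tool_rot': array([-1.79915751e+02,  5.35728397e-03,  2.49149184e+01]), 'force': array([ 0.04002914, -0.30191608,  0.46009123]), 'wrist_torque': array([ 0.02777776, -0.00077705,  0.01846194]), 'grip_width': 0.08709680951423693}
```

View pics/top0.png

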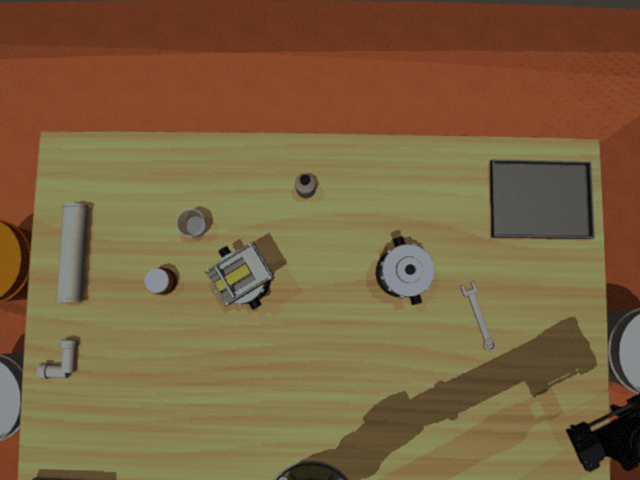

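View pics/scene0.png

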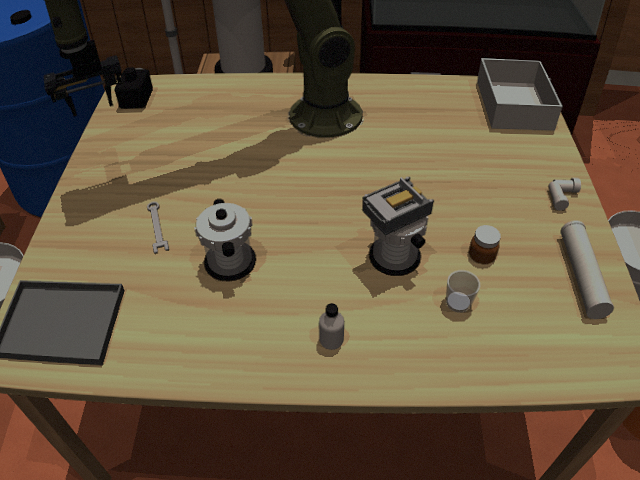

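The valve canister sits at about (240,275) in the top view and (397,220) in the scene view. The plain one is at (408,270) in the top view. Next I'll enlarge the valve.

```bash
python3 - <<'E'
from h import *
t=cv2.imread('pics/top0.png')[225:325,185:305]; cv2.imwrite('pics/topc.png',cv2.resize(t,None,fx=6.5,fy=6,interpolation=cv2.INTER_CUBIC)[:600])
s=cv2.imread('pics/scene0.png')[165:285,345:465]; cv2.imwrite('pics/scc.png',cv2.resize(s,None,fx=5,fy=5,interpolation=cv2.INTER_CUBIC))
d=pickle.load(open('top0.pkl','rb')); c=cloud(d)
for v in range(240,312,4): print(v,' '.join('%4d'%(c[v,u,2]*1000) for u in range(200,292,4)))
E
```

```text
240    4    1   -8   -5    0    0   -6   -5    0    0   -2   -3   -1   -1   -1    0    6    0    1   -6   -3   -5    0
244   -4    0    2    1   -6    5    0   -3   -2    0   -4    0  195  183    0    0   -2    0   -2 1313   -1   -1    0
248   -2    0    0    1    8   -3  128  118    0    2    0  193  188  184  183    1   -3   -1   -2   -1    0   -2   -2
252    3   -3    1   -2   -2  127  128  129  130  191  190  187  188  189  177   -1    6   -2    0   -6   -2    0   -1
256   -4    1    1   -1   -3   -3  132  136  192  189  188  187  190  189  187  177    0    1    5   -3   -5   -3   -6
260    0    0    2    0   -3  137  189  188  187  183  180  173  188  190  190  190  168   -1    2   -3    1    0   -6
264    2   -1   -4    0  198  190  188  187  175  180  178  193  185  187  187  190  183   -4   -6    1    0   -1   -2
268    1    0   -1  191  205  190  182  179  176  177  193  194  190  190  187  191  188  180    1    1   -1    0    3
272   -1  196  179  182  183  200  178  177  197  191  196  193  196  186  186  191  189  181    0   -2   -4    0   -1
276   -2   -2  186  175  177 
[... 341 characters left out ...]
   -5   -1  172  194  192  206  173  177  190  184  187  188  135  134    9    4   -1   -2   -4   -1   -2
292    0    1    2    3  129  180  178  176  195  188  190  191  169  136  133  125    6    0    0    1    1    2    1
296    2   -2    0    3   -1  182  180  182  205  180  187  137  133  132  133    7    1    0    3   -1   -2    0   -4
300   -2   -2    1    6    5    2  176  182  195  154  137  138  138  132  128   -4    0    0    1    0    0    2   -3
304    1    1    0    2   -6   -2  190  174    1   -1  131   -7    0  126  132  127   -3   -1    0   -2    0    1    2
308    2   -2   -1   -2    0   -4   -3   -1   -1   -9   -1   -3   -4  129    0   -2    1   -1    1    0    2   -2    0
```

View pics/topc.png

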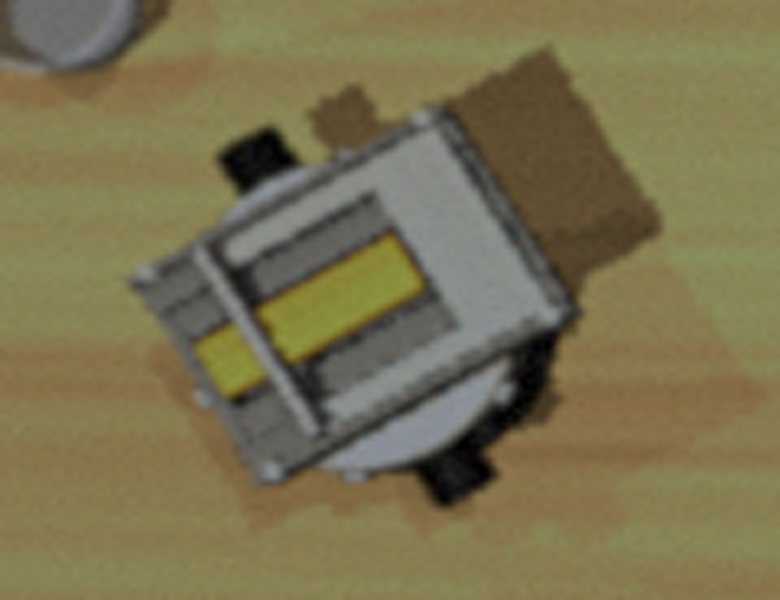

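View pics/scc.png

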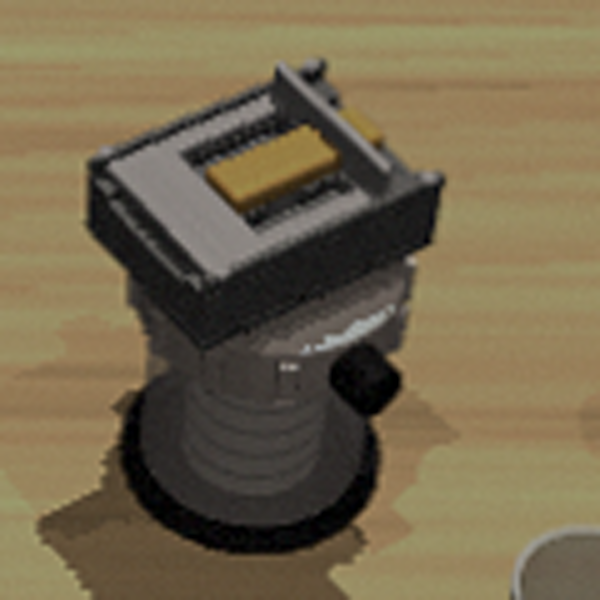

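```bash
python3 - <<'E'
from h import *
for n,roi in (('top',(225,325,185,305)),('scene',(165,285,345,465))):
    d=pickle.load(open(n+'0.pkl','rb')); im=d['img'].astype(int)
    m=(im[:,:,0]-im[:,:,2]>70)&(im[:,:,1]>70)
    M=np.zeros_like(m);a=roi;M[a[0]:a[1],a[2]:a[3]]=1
    hsv=cv2.cvtColor(d['img'],cv2.COLOR_RGB2HSV)
    m=(hsv[:,:,1]>140)&M&(hsv[:,:,2]>60)
    nn,l,st,ce=cv2.connectedComponentsWithStats(m.astype(np.uint8))
    print(st[1:],ce[1:])
    c=cloud(d); v,u=np.where(m); zz=c[v,u,2]; z=np.median(zz[zz>.17]); print('z',z,len(v))
    for Z in (.188,z):
        P=np.array([pt(d,x,y,Z)[:2] for x,y in zip(u,v) if .17<c[y,x,2]<.22],np.float32)
        print(Z,cv2.minAreaRect(P*1000), P.mean(0))
    if n=='top':
        print('sat',hsv[270:290:3,215:255:4,1])
# tab top, in top image
d=pickle.load(open('top0.pkl','rb'))
g=lambda x,y:(185+x/6.5,225+y/6)
for nm,x,y,z in (('tabA',203,250,.206),('tabB',318,428,.206),('portA',262,160,.12),('portB',455,475,.12),('blk1',135,283,.19),('blk2',272,478,.19),('blk3',432,112,.19),('blk4',572,305,.19),('pl1',195,345,.194),('pl2',228,398,.194),('pl3',395,236,.194),('pl4',424,288,.194)):
    print(nm,pt(d,*g(x,y),z)*1000)
E
```

```text
[[272 242   1   1   1]
 [284 263   1   1   1]
 [224 264  26  22 267]
 [274 268   1   1   1]
 [215 279  10  12  69]
 [272 279   1   1   1]] [[272.         242.        ]
 [284.         263.        ]
 [236.75655431 274.42322097]
 [274.         268.        ]
 [219.79710145 284.69565217]
 [272.         279.        ]]
z 0.19444032593992033 340
0.188 ((559.545654296875, 177.8824920654297), (24.154584884643555, 77.65631103515625), 32.11525344848633) [0.56078494 0.17564212]
0.19444032593992033 ((559.3245239257812, 176.79928588867188), (24.016489028930664, 77.21199035644531), 32.11509323120117) [0.5605568  0.17457166]
sat [[ 11   7  19  10  13 175 148 149 150   6]
 [ 10   8  20   7 156 158 148 144 150   4]
 [ 19  11  26 152 148 151 149 163  12  16]
 [ 10 149  10 154 149 147 158  12  13  17]
 [148 153  72 149 146 129  19  26  12  10]
 [ 61 150 156   8  54  14  20  16   6  11]
 [ 50 153 158   4   7  17  10   7   9  20]]
[[414 188   7   6  16]
 [386 191  27  15 160]
 [394 200   1   2   2]] [[417.375  190.3125]
 [399.6375 197.7375]
 [394.     200.5   ]]
z 0.19413068478080442 178
0.188 ((555.9724731445312, 179.69029235839844), (25.43998908996582, 79.33465576171875), 33.96158218383789) [0.55981076 0.17446625]
0.19413068478080442 ((562.51220703125, 178.6455078125), (25.25830078125, 78.76805114746094), 33.961631774902344) [0.56632316 0.17345881]
tabA [580.61111527 210.35345921 206.        ]
tabB [517.71489598 169.87536521 206.        ]
portA [620.61454079 207.60127957 120.        ]
portB [500.48315059 134.61154473 120.        ]
blk1 [569.0019415  236.15359369 190.        ]
blk2 [499.33988788 187.34944529 190.        ]
blk3 [633.39538965 137.71425328 190.        ]
blk4 [563.79043334  88.51791171 190.        ]
pl1 [546.76489011 214.17721569 194.        ]
pl2 [527.86145369 202.38759375 194.        ]
pl3 [587.5445123  148.23384049 194.        ]
pl4 [568.86541476 137.90907269 194.        ]
```

Both cameras agree. The plunger centre is at about (0.5595, 0.177), its free top is at z≈0.194, and local +y points at about 122°. So press_start is at about (0.565, 0.1685). I'll raise the tool, shut the fingers and travel over.

```bash
python3 -m pendant '[{"tz":-15,"jaw":0},{"tz":-25,"jaw":0},{"tz":-15,"tx":10,"ty":-10,"jaw":0},{"tx":20,"ty":-20},{"tx":27,"ty":-26},{"tx":27,"ty":-26},{"tx":27,"ty":-26},{"tx":27,"ty":-26},{"tx":27,"ty":-26},{"tx":27,"ty":-26},{"tx":27,"ty":-26},{"tx":27,"ty":-26},{"tx":27,"ty":-26},{"tx":27,"ty":-26},{"tx":27,"ty":-26},{"tx":27,"ty":-26},{"tx":27,"ty":-26},{"tx":27,"ty":-26},{"tx":27,"ty":-26},{"tx":20,"ty":-20}]' 40
```

```text
invalid input at $[0]: expected keys rx, ry, rz, tx, ty, tz, jaw
```

```bash
python3 -m pendant '[{"rx":0,"ry":0,"rz":0,"tx":0,"ty":0,"tz":-15,"jaw":0},{"rx":0,"ry":0,"rz":0,"tx":0,"ty":0,"tz":-25,"jaw":0},{"rx":0,"ry":0,"rz":0,"tx":10,"ty":-10,"tz":-15,"jaw":0},{"rx":0,"ry":0,"rz":0,"tx":20,"ty":-20,"tz":0,"jaw":0},{"rx":0,"ry":0,"rz":0,"tx":27,"ty":-26,"tz":0,"jaw":0},{"rx":0,"ry":0,"rz":0,"tx":27,"ty":-26,"tz":0,"jaw":0},{"rx":0,"ry":0,"rz":0,"tx":27,"ty":-26,"tz":0,"jaw":0},{"rx":0,"ry":0,"rz":0,"tx":27,"ty":-26,"tz":0,"jaw":0},{"rx":0,"ry":0,"rz":0,"tx":27,"ty":-26,"tz":0,"jaw":0},{"rx":0,"ry":0,"rz":0,"tx":27,"ty":-26,"tz":0,"jaw":0},{"rx":0,"ry":0,"rz":0,"tx":27,"ty":-26,"tz":0,"jaw":0},{"rx":0,"ry":0,"rz":0,"tx":27,"ty":-26,"tz":0,"jaw":0},{"rx":0,"ry":0,"rz":0,"tx":27,"ty":-26,"tz":0,"jaw":0},{"rx":0,"ry":0,"rz":0,"tx":27,"ty":-26,"tz":0,"jaw":0},{"rx":0,"ry":0,"rz":0,"tx":27,"ty":-26,"tz":0,"jaw":0},{"rx":0,"ry":0,"rz":0,"tx":20,"ty":-20,"tz":0,"jaw":0}]' 40
```

```text
time_s: 1.48
tool_pos: [0.4475, -0.1341, 0.2919]
tool_rot: [180.0, -0.0, 25.1]
force: [0.5, -0.2, 0.5]
grip_width: 0.0007
```

```bash
python3 -m pendant '[{"rx":0,"ry":0,"rz":0,"tx":20,"ty":-19,"tz":0,"jaw":0},{"rx":0,"ry":0,"rz":0,"tx":27,"ty":-26,"tz":0,"jaw":0},{"rx":0,"ry":0,"rz":0,"tx":27,"ty":-26,"tz":0,"jaw":0},{"rx":0,"ry":0,"rz":0,"tx":27,"ty":-26,"tz":0,"jaw":0},{"rx":0,"ry":0,"rz":0,"tx":27,"ty":-26,"tz":0,"jaw":0},{"rx":0,"ry":0,"rz":0,"tx":27,"ty":-26,"tz":0,"jaw":0},{"rx":0,"ry":0,"rz":0,"tx":27,"ty":-26,"tz":0,"jaw":0},{"rx":0,"ry":0,"rz":0,"tx":20,"ty":-19,"tz":0,"jaw":0},{"rx":0,"ry":0,"rz":-6.9,"tx":0,"ty":0,"tz":0,"jaw":0},{"rx":0,"ry":0,"rz":-6.9,"tx":0,"ty":0,"tz":0,"jaw":0},{"rx":0,"ry":0,"rz":-6.9,"tx":0,"ty":0,"tz":0,"jaw":0},{"rx":0,"ry":0,"rz":-6.9,"tx":0,"ty":0,"tz":0,"jaw":0},{"rx":0,"ry":0,"rz":-6.9,"tx":0,"ty":0,"tz":0,"jaw":0},{"rx":0,"ry":0,"rz":-6.9,"tx":0,"ty":0,"tz":0,"jaw":0},{"rx":0,"ry":0,"rz":-6.9,"tx":0,"ty":0,"tz":0,"jaw":0},{"rx":0,"ry":0,"rz":-6.9,"tx":0,"ty":0,"tz":0,"jaw":0},{"rx":0,"ry":0,"rz":-6.9,"tx":0,"ty":0,"tz":0,"jaw":0},{"rx":0,"ry":0,"rz":-6.9,"tx":0,"ty":0,"tz":0,"jaw":0},{"rx":0,"ry":0,"rz":-6.9,"tx":0,"ty":0,"tz":0,"jaw":0},{"rx":0,"ry":0,"rz":-6.9,"tx":0,"ty":0,"tz":0,"jaw":0}]'
python3 -m pendant '[{"rx":0,"ry":0,"rz":-6.9,"tx":0,"ty":0,"tz":0,"jaw":0},{"rx":0,"ry":0,"rz":-6.9,"tx":0,"ty":0,"tz":0,"jaw":0},{"rx":0,"ry":0,"rz":0,"tx":0,"ty":0,"tz":0,"jaw":0},{"rx":0,"ry":0,"rz":0,"tx":0,"ty":0,"tz":0,"jaw":0}]'
python3 - <<'E'
from h import *
for n in ('wrist','scene'): grab(n,n+'1')
o=env.get_obs(); print(o['tool_pos'],o['tool_rot'],o['force'],o['qpos'])
e=np.array([.5648,.1685])-o['tool_pos'][:2]
a=np.radians(o['tool_rot'][2]); print('tx,ty',e@[np.cos(a),np.sin(a)],e@[np.sin(a),-np.cos(a)])
E
```

```text
time_s: 3.15
tool_pos: [0.5475, 0.1232, 0.2916]
tool_rot: [-180.0, 0.1, 108.1]
force: [-0.1, 0.7, -0.6]
grip_width: 0.0005
time_s: 3.48
tool_pos: [0.5478, 0.1229, 0.2915]
tool_rot: [-180.0, 0.0, 121.4]
force: [-0.7, 0.6, -0.3]
grip_width: 0.0006
[0.54808554 0.12270363 0.2915618 ] [-1.79986615e+02  2.98973700e-02  1.21372368e+02] [-0.48240199  0.13693442 -0.08015498] [ 32.29626503  12.1059246  -54.68024205  89.61418148   9.95066696
  83.42481107   8.44616457]
tx,ty 0.03039951288656306 0.03811233542098723
```

View pics/wrist1.png

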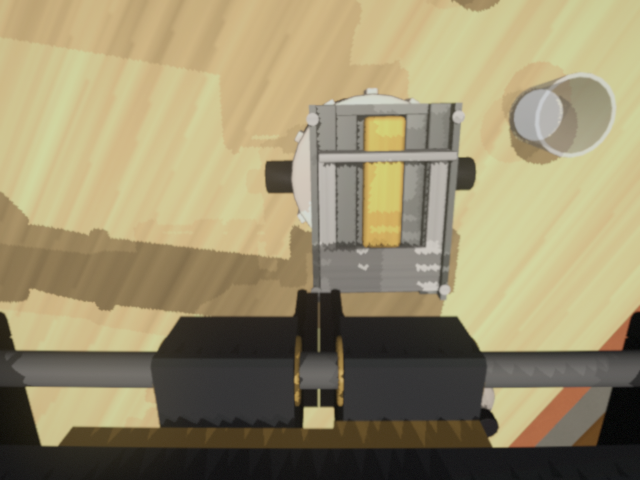

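The wrist view shows the plunger from (366,117) to (383,247), nicely parallel to the tool x axis. The tab is at row 157. I'll refine the position from these pixels.

```bash
python3 - <<'E'
from h import *
d=pickle.load(open('wrist1.pkl','rb')); c=cloud(d)
hsv=cv2.cvtColor(d['img'],cv2.COLOR_RGB2HSV)
m=np.zeros((480,640),bool); m[110:252,355:412]=1
m&=(hsv[:,:,1]>120)&(hsv[:,:,2]>60)
v,u=np.where(m); z=np.median(c[v,u,2]); print('z',z, 'tab',np.median(c[155:159,340:440,2]),'keeper',np.median(c[255:285,335:435,2]))
k=abs(c[v,u,2]-z)<.008
P=np.array([pt(d,x,y,z)[:2] for x,y in zip(u[k],v[k])],np.float32); r=cv2.minAreaRect(P*1000); print(r)
for (x,y),zz in (((319,153),z+.012),((457,151),z+.012),((362,247),z),((403,247),z),((310,104),z-.005),((463,103),z-.005),((313,292),z-.005),((448,295),z-.005)): print(pt(d,x,y,zz)*1000)
E
```

```text
z 0.19513278068388784 tab 0.20737765034293937 keeper 0.19037929174692203
((558.0704345703125, 178.8064727783203), (23.74308967590332, 78.42459106445312), 32.365867614746094)
[515.47058082 175.54164395 207.13278068]
[580.51516333 216.67687621 207.13278068]
[569.31834738 139.17314413 195.13278068]
[591.32974253 152.58604296 195.13278068]
[497.3766438  195.27805568 190.13278068]
[572.60706562 242.12690551 190.13278068]
[560.14339886  94.81135686 190.13278068]
[638.23830977 139.71852291 190.13278068]
```

```bash
python3 -m pendant '[{"rx":0,"ry":0,"rz":0,"tx":10.7,"ty":12.1,"tz":0,"jaw":0},{"rx":0,"ry":0,"rz":0,"tx":10,"ty":13,"tz":0,"jaw":0},{"rx":0,"ry":0,"rz":0,"tx":11,"ty":13,"tz":0,"jaw":0},{"rx":0,"ry":0,"rz":-0.9,"tx":0,"ty":0,"tz":20,"jaw":0},{"rx":0,"ry":0,"rz":0,"tx":0,"ty":0,"tz":23,"jaw":0},{"rx":0,"ry":0,"rz":0,"tx":0,"ty":0,"tz":20,"jaw":0},{"rx":0,"ry":0,"rz":0,"tx":0,"ty":0,"tz":5,"jaw":0},{"rx":0,"ry":0,"rz":0,"tx":0,"ty":0,"tz":0,"jaw":0},{"rx":0,"ry":0,"rz":0,"tx":0,"ty":0,"tz":0,"jaw":0},{"rx":0,"ry":0,"rz":0,"tx":0,"ty":0,"tz":0,"jaw":0}]'
python3 - <<'E'
from h import *
for n in ('wrist','scene'): d=grab(n,n+'2')
cv2.imwrite('pics/scc2.png',cv2.resize(d['img'][165:285,345:465,::-1],None,fx=5,fy=5,interpolation=cv2.INTER_CUBIC))
o=env.get_obs(); print(o['tool_pos'],o['tool_rot'],o['force'],o['wrist_torque'])
E
```

```text
time_s: 4.42
tool_pos: [0.5651, 0.1697, 0.2251]
tool_rot: [179.9, 0.0, 122.4]
force: [0.5, -0.0, 1.1]
grip_width: 0.0008
[0.56506241 0.16964528 0.22497877] [1.79879799e+02 5.02089364e-02 1.22382783e+02] [0.46597152 0.57886146 0.26403398] [ 0.01418128 -0.07620664  0.03384346]
```

View pics/wrist2.png

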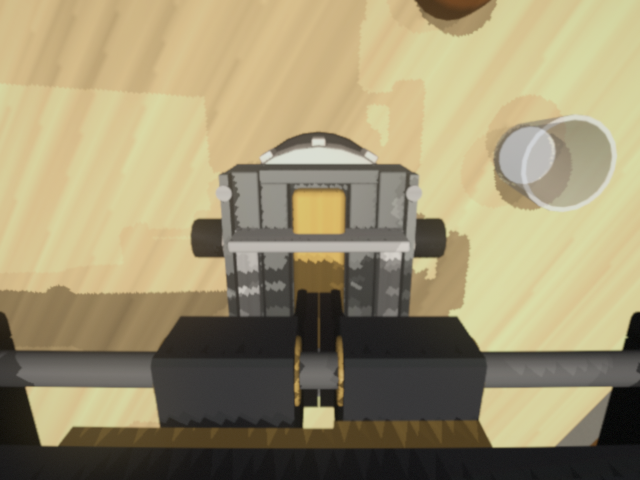

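View pics/scc2.png

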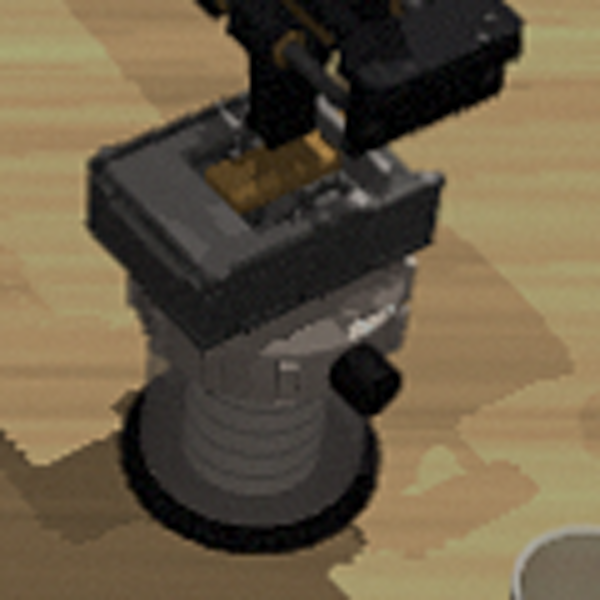

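The fingers (column 319) are centred over the plunger (columns 293–346) and clear of the tab (row 245). I'll descend and feel for contact.

```bash
Z='"rx":0,"ry":0'; python3 -m pendant '[{"rx":0,"ry":0,"rz":0,"tx":0,"ty":0,"tz":5,"jaw":0},{"rx":0,"ry":0,"rz":0,"tx":0,"ty":0,"tz":5,"jaw":0},{"rx":0,"ry":0,"rz":0,"tx":0,"ty":0,"tz":2,"jaw":0},{"rx":0,"ry":0,"rz":0,"tx":0,"ty":0,"tz":0,"jaw":0}]'
python3 -m pendant '[{"rx":0,"ry":0,"rz":0,"tx":0,"ty":0,"tz":1,"jaw":0},{"rx":0,"ry":0,"rz":0,"tx":0,"ty":0,"tz":1,"jaw":0},{"rx":0,"ry":0,"rz":0,"tx":0,"ty":0,"tz":0,"jaw":0}]'
python3 -m pendant '[{"rx":0,"ry":0,"rz":0,"tx":0,"ty":0,"tz":1,"jaw":0},{"rx":0,"ry":0,"rz":0,"tx":0,"ty":0,"tz":0,"jaw":0}]'
python3 -m pendant '[{"rx":0,"ry":0,"rz":0,"tx":0,"ty":0,"tz":1,"jaw":0},{"rx":0,"ry":0,"rz":0,"tx":0,"ty":0,"tz":0,"jaw":0}]'
```

```text
time_s: 4.85
tool_pos: [0.5639, 0.169, 0.2107]
tool_rot: [-179.9, -0.0, 122.4]
force: [-0.6, 0.0, -1.0]
grip_width: 0.0007
time_s: 5.1
tool_pos: [0.5644, 0.1694, 0.2096]
tool_rot: [180.0, 0.0, 122.4]
force: [0.7, -0.6, -0.5]
grip_width: 0.0007
time_s: 5.27
tool_pos: [0.5645, 0.1694, 0.209]
tool_rot: [180.0, 0.0, 122.4]
force: [-0.2, -0.7, 4.0]
grip_width: 0.0007
time_s: 5.43
tool_pos: [0.5645, 0.1695, 0.2078]
tool_rot: [180.0, 0.0, 122.4]
force: [-1.1, -0.2, 3.6]
grip_width: 0.0005
```

Contact at about 4 N with the TCP at 0.209, so the free top is at about 0.195. Now I'll press in small increments.

```bash
python3 -m pendant '[{"rx":0,"ry":0,"rz":0,"tx":0,"ty":0,"tz":1,"jaw":0},{"rx":0,"ry":0,"rz":0,"tx":0,"ty":0,"tz":1,"jaw":0},{"rx":0,"ry":0,"rz":0,"tx":0,"ty":0,"tz":1,"jaw":0},{"rx":0,"ry":0,"rz":0,"tx":0,"ty":0,"tz":0,"jaw":0}]'
python3 -m pendant '[{"rx":0,"ry":0,"rz":0,"tx":0,"ty":0,"tz":1,"jaw":0},{"rx":0,"ry":0,"rz":0,"tx":0,"ty":0,"tz":1,"jaw":0},{"rx":0,"ry":0,"rz":0,"tx":0,"ty":0,"tz":1,"jaw":0},{"rx":0,"ry":0,"rz":0,"tx":0,"ty":0,"tz":0,"jaw":0}]'
python3 -m pendant '[{"rx":0,"ry":0,"rz":0,"tx":0,"ty":0,"tz":1,"jaw":0},{"rx":0,"ry":0,"rz":0,"tx":0,"ty":0,"tz":1,"jaw":0},{"rx":0,"ry":0,"rz":0,"tx":0,"ty":0,"tz":0,"jaw":0},{"rx":0,"ry":0,"rz":0,"tx":0,"ty":0,"tz":0,"jaw":0}]'
```

```text
time_s: 5.77
tool_pos: [0.5645, 0.1695, 0.2046]
tool_rot: [180.0, 0.0, 122.4]
force: [-1.1, -0.4, 5.6]
grip_width: 0.0007
time_s: 6.1
tool_pos: [0.5645, 0.1695, 0.2018]
tool_rot: [180.0, 0.0, 122.4]
force: [-0.8, -1.6, 6.2]
grip_width: 0.0002
time_s: 6.43
tool_pos: [0.5645, 0.1694, 0.2001]
tool_rot: [180.0, 0.0, 122.4]
force: [-2.5, -0.2, 6.8]
grip_width: 0.0005
```

```bash
python3 -m pendant '[{"rx":0,"ry":0,"rz":0,"tx":0,"ty":0,"tz":1,"jaw":0},{"rx":0,"ry":0,"rz":0,"tx":0,"ty":0,"tz":1,"jaw":0},{"rx":0,"ry":0,"rz":0,"tx":0,"ty":0,"tz":0,"jaw":0},{"rx":0,"ry":0,"rz":0,"tx":0,"ty":0,"tz":0,"jaw":0}]'
python3 -m pendant '[{"rx":0,"ry":0,"rz":0,"tx":0,"ty":0,"tz":0.7,"jaw":0},{"rx":0,"ry":0,"rz":0,"tx":0,"ty":0,"tz":0,"jaw":0},{"rx":0,"ry":0,"rz":0,"tx":0,"ty":0,"tz":0,"jaw":0}]'
python3 -c "
from h import *
for n in ('scene',): d=grab(n,n+'3')
print(env.get_obs()['force'])"
```

```text
time_s: 6.77
tool_pos: [0.5645, 0.1695, 0.1982]
tool_rot: [180.0, 0.0, 122.4]
force: [-1.9, -0.2, 8.0]
grip_width: 0.0005
time_s: 7.02
tool_pos: [0.5645, 0.1695, 0.1976]
tool_rot: [180.0, 0.0, 122.4]
force: [-1.8, -0.0, 8.2]
grip_width: 0.0003
[-2.39855163 -1.02968932  8.53192264]
```

```bash
python3 -m pendant '[{"rx":0,"ry":0,"rz":0,"tx":0,"ty":0,"tz":0.5,"jaw":0},{"rx":0,"ry":0,"rz":0,"tx":0,"ty":0,"tz":0,"jaw":0},{"rx":0,"ry":0,"rz":0,"tx":1,"ty":0,"tz":0,"jaw":0},{"rx":0,"ry":0,"rz":0,"tx":2,"ty":0,"tz":0,"jaw":0},{"rx":0,"ry":0,"rz":0,"tx":2,"ty":0,"tz":0,"jaw":0},{"rx":0,"ry":0,"rz":0,"tx":2,"ty":0,"tz":0,"jaw":0},{"rx":0,"ry":0,"rz":0,"tx":2,"ty":0,"tz":0,"jaw":0},{"rx":0,"ry":0,"rz":0,"tx":0,"ty":0,"tz":0,"jaw":0}]'
python3 -c "
from h import *
print(env.get_obs()['force'],env.get_obs()['tool_pos'])"
```

```text
time_s: 7.73
tool_pos: [0.5619, 0.1749, 0.1976]
tool_rot: [179.8, 0.3, 122.3]
force: [1.6, -3.9, 7.7]
grip_width: 0.0007
[ 1.55803043 -3.94325478  7.65176424] [0.56191143 0.1749453  0.19759627]
```

```bash
python3 -m pendant '[{"rx":0,"ry":0,"rz":0,"tx":1,"ty":0,"tz":0.5,"jaw":0},{"rx":0,"ry":0,"rz":0,"tx":1,"ty":0,"tz":0.5,"jaw":0},{"rx":0,"ry":0,"rz":0,"tx":2,"ty":0,"tz":0,"jaw":0},{"rx":0,"ry":0,"rz":0,"tx":0,"ty":0,"tz":0,"jaw":0}]'
python3 -c "
from h import *
o=env.get_obs();print(o['force'],o['tool_pos'],o['wrist_torque']);p=o['tool_pos']-[.5615,.1738,0];print('localy',p@[-.534,.845,0])"
```

```text
time_s: 8.07
tool_pos: [0.56, 0.1782, 0.1967]
tool_rot: [179.8, 0.3, 122.3]
force: [3.3, -3.6, 8.1]
grip_width: 0.0004
[ 3.32934113 -3.58867608  8.09152619] [0.56004846 0.17820714 0.19671998] [-0.93219513 -0.68023028 -0.00705553]
localy 0.004499151306040888
```

```bash
cat > s.py <<'E'
from h import *
o=env.get_obs();p=o['tool_pos']-[.5615,.1738,0];f=o['force'];print('localy %.4f z %.4f  Fy %.1f Fx %.1f Fz %.1f'%(p@[-.534,.845,0],p[2],f@[-.534,.845,0],f@[.845,.534,0],f[2]))
E
python3 -m pendant '[{"rx":0,"ry":0,"rz":0,"tx":2,"ty":0,"tz":0,"jaw":0},{"rx":0,"ry":0,"rz":0,"tx":2,"ty":0,"tz":0,"jaw":0},{"rx":0,"ry":0,"rz":0,"tx":2,"ty":0,"tz":0,"jaw":0},{"rx":0,"ry":0,"rz":0,"tx":0,"ty":0,"tz":0,"jaw":0}]'; python3 s.py
python3 -m pendant '[{"rx":0,"ry":0,"rz":0,"tx":1.5,"ty":0,"tz":0,"jaw":0},{"rx":0,"ry":0,"rz":0,"tx":1.5,"ty":0,"tz":0,"jaw":0},{"rx":0,"ry":0,"rz":0,"tx":1.5,"ty":0,"tz":0,"jaw":0},{"rx":0,"ry":0,"rz":0,"tx":0,"ty":0,"tz":0,"jaw":0}]'; python3 s.py
```

```text
time_s: 8.4
tool_pos: [0.5571, 0.183, 0.1967]
tool_rot: [179.8, 0.3, 122.3]
force: [3.3, -3.1, 8.9]
grip_width: 0.0006
localy 0.0101 z 0.1967  Fy -4.4 Fx 1.1 Fz 8.9
time_s: 8.73
tool_pos: [0.5553, 0.1857, 0.1967]
tool_rot: [179.8, 0.4, 122.2]
force: [3.9, -6.0, 8.4]
grip_width: 0.0
localy 0.0134 z 0.1967  Fy -7.2 Fx 0.1 Fz 8.4
```

Fy rose by about 3 N, so the tab is engaged. I'll carry on while watching Fy for a jam.

```bash

python3 -m pendant '[{"rx":0,"ry":0,"rz":0,"tx":1.5,"ty":0,"tz":0,"jaw":0},{"rx":0,"ry":0,"rz":0,"tx":1.5,"ty":0,"tz":0,"jaw":0},{"rx":0,"ry":0,"rz":0,"tx":0,"ty":0,"tz":0,"jaw":0}]'; python3 s.py
python3 -m pendant '[{"rx":0,"ry":0,"rz":0,"tx":1.5,"ty":0,"tz":0,"jaw":0},{"rx":0,"ry":0,"rz":0,"tx":1.5,"ty":0,"tz":0,"jaw":0},{"rx":0,"ry":0,"rz":0,"tx":0,"ty":0,"tz":0,"jaw":0}]'; python3 s.py
```

```text
time_s: 8.98
tool_pos: [0.5538, 0.1882, 0.1968]
tool_rot: [179.8, 0.4, 122.2]
force: [4.0, -5.7, 7.9]
grip_width: 0.0003
localy 0.0163 z 0.1968  Fy -7.0 Fx 0.4 Fz 7.9
time_s: 9.23
tool_pos: [0.5521, 0.1908, 0.1967]
tool_rot: [179.8, 0.4, 122.2]
force: [4.9, -5.5, 8.6]
grip_width: 0.0002
localy 0.0194 z 0.1967  Fy -7.3 Fx 1.2 Fz 8.6
```

```bash

python3 -m pendant '[{"rx":0,"ry":0,"rz":0,"tx":1.5,"ty":0,"tz":0,"jaw":0},{"rx":0,"ry":0,"rz":0,"tx":1.5,"ty":0,"tz":0,"jaw":0},{"rx":0,"ry":0,"rz":0,"tx":1.5,"ty":0,"tz":0,"jaw":0},{"rx":0,"ry":0,"rz":0,"tx":0,"ty":0,"tz":0,"jaw":0}]'; python3 s.py
python3 -m pendant '[{"rx":0,"ry":0,"rz":0,"tx":1.5,"ty":0,"tz":0,"jaw":0},{"rx":0,"ry":0,"rz":0,"tx":1.5,"ty":0,"tz":0,"jaw":0},{"rx":0,"ry":0,"rz":0,"tx":1.5,"ty":0,"tz":0,"jaw":0},{"rx":0,"ry":0,"rz":0,"tx":0,"ty":0,"tz":0,"jaw":0}]'; python3 s.py
python3 -m pendant '[{"rx":0,"ry":0,"rz":0,"tx":1,"ty":0,"tz":0,"jaw":0},{"rx":0,"ry":0,"rz":0,"tx":1,"ty":0,"tz":0,"jaw":0},{"rx":0,"ry":0,"rz":0,"tx":0,"ty":0,"tz":0,"jaw":0}]'; python3 s.py
```

```text
time_s: 9.57
tool_pos: [0.5497, 0.1946, 0.1967]
tool_rot: [179.8, 0.4, 122.2]
force: [4.1, -6.4, 8.5]
grip_width: 0.0002
localy 0.0239 z 0.1967  Fy -7.6 Fx 0.0 Fz 8.5
time_s: 9.9
tool_pos: [0.5473, 0.1985, 0.1967]
tool_rot: [179.8, 0.4, 122.2]
force: [3.8, -6.5, 9.0]
grip_width: 0.0006
localy 0.0284 z 0.1967  Fy -7.5 Fx -0.2 Fz 9.0
time_s: 10.15
tool_pos: [0.5463, 0.2, 0.1967]
tool_rot: [179.8, 0.4, 122.2]
force: [4.5, -6.4, 8.7]
grip_width: 0.0006
localy 0.0303 z 0.1967  Fy -7.8 Fx 0.4 Fz 8.7
```

```bash

python3 -m pendant '[{"rx":0,"ry":0,"rz":0,"tx":1,"ty":0,"tz":0,"jaw":0},{"rx":0,"ry":0,"rz":0,"tx":0,"ty":0,"tz":0,"jaw":0}]'; python3 s.py
python3 -m pendant '[{"rx":0,"ry":0,"rz":0,"tx":1,"ty":0,"tz":0,"jaw":0},{"rx":0,"ry":0,"rz":0,"tx":0,"ty":0,"tz":0,"jaw":0}]'; python3 s.py
python3 -m pendant '[{"rx":0,"ry":0,"rz":0,"tx":1,"ty":0,"tz":0,"jaw":0},{"rx":0,"ry":0,"rz":0,"tx":0,"ty":0,"tz":0,"jaw":0}]'; python3 s.py
```

```text
time_s: 10.32
tool_pos: [0.5458, 0.2008, 0.1967]
tool_rot: [179.8, 0.4, 122.2]
force: [3.5, -7.3, 9.2]
grip_width: 0.0005
localy 0.0312 z 0.1967  Fy -8.0 Fx -0.9 Fz 9.2
time_s: 10.48
tool_pos: [0.5458, 0.2008, 0.1967]
tool_rot: [179.8, 0.5, 122.2]
force: [4.6, -7.1, 8.2]
grip_width: 0.0003
localy 0.0312 z 0.1967  Fy -8.5 Fx 0.1 Fz 8.2
time_s: 10.65
tool_pos: [0.5458, 0.2009, 0.1968]
tool_rot: [179.8, 0.5, 122.1]
force: [4.3, -9.4, 8.7]
grip_width: 0.0003
localy 0.0313 z 0.1968  Fy -10.2 Fx -1.4 Fz 8.7
```

Motion stopped dead at local y=0.0313 while Fy climbed, so the keeper is on its home stop. I'll back off the load and lift.

```bash

python3 -m pendant '[{"rx":0,"ry":0,"rz":0,"tx":0,"ty":0,"tz":0,"jaw":0},{"rx":0,"ry":0,"rz":0,"tx":-2,"ty":0,"tz":0,"jaw":0},{"rx":0,"ry":0,"rz":0,"tx":-2,"ty":0,"tz":0,"jaw":0},{"rx":0,"ry":0,"rz":0,"tx":0,"ty":0,"tz":-1,"jaw":0},{"rx":0,"ry":0,"rz":0,"tx":-1,"ty":0,"tz":-2,"jaw":0},{"rx":0,"ry":0,"rz":0,"tx":-2,"ty":0,"tz":-3,"jaw":0},{"rx":0,"ry":0,"rz":0,"tx":-2,"ty":0,"tz":-5,"jaw":0},{"rx":0,"ry":0,"rz":0,"tx":0,"ty":0,"tz":-10,"jaw":0},{"rx":0,"ry":0,"rz":0,"tx":0,"ty":0,"tz":-20,"jaw":0},{"rx":0,"ry":0,"rz":0,"tx":0,"ty":0,"tz":-30,"jaw":0},{"rx":0,"ry":0,"rz":0,"tx":0,"ty":0,"tz":-30,"jaw":0},{"rx":0,"ry":0,"rz":0,"tx":-30,"ty":0,"tz":-10,"jaw":0},{"rx":0,"ry":0,"rz":0,"tx":-35,"ty":0,"tz":0,"jaw":0},{"rx":0,"ry":0,"rz":0,"tx":-35,"ty":0,"tz":0,"jaw":0},{"rx":0,"ry":0,"rz":0,"tx":-15,"ty":0,"tz":0,"jaw":0},{"rx":0,"ry":0,"rz":0,"tx":0,"ty":0,"tz":0,"jaw":0},{"rx":0,"ry":0,"rz":0,"tx":0,"ty":0,"tz":0,"jaw":0}]'
python3 - <<'E'
from h import *
d=grab('scene','scene4'); cv2.imwrite('pics/scc4.png',cv2.resize(d['img'][165:285,345:465,::-1],None,fx=5,fy=5,interpolation=cv2.INTER_CUBIC))
d=grab('wrist','wrist4'); o=env.get_obs(); print(o['force'])
d=grab('top','top4')
E
```

```text
time_s: 12.07
tool_pos: [0.6074, 0.101, 0.3059]
tool_rot: [-180.0, -0.1, 122.3]
force: [-0.7, 0.2, 0.0]
grip_width: 0.0003
[-0.48013303 -0.0360494   0.00613028]
```

View pics/scc4.png

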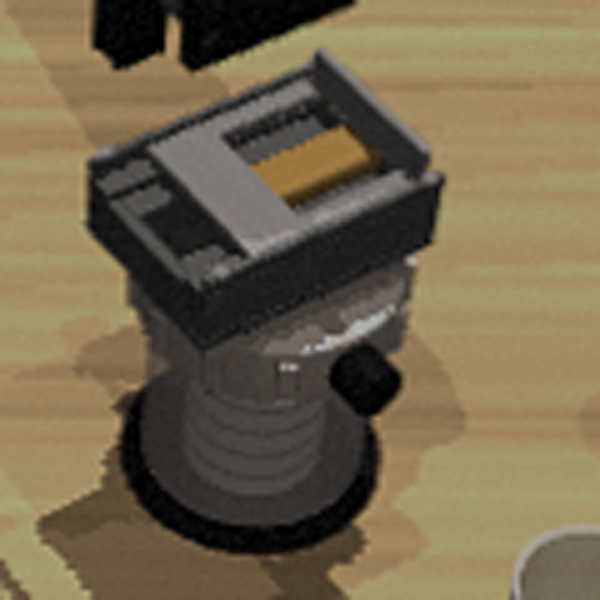

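View pics/wrist4.png

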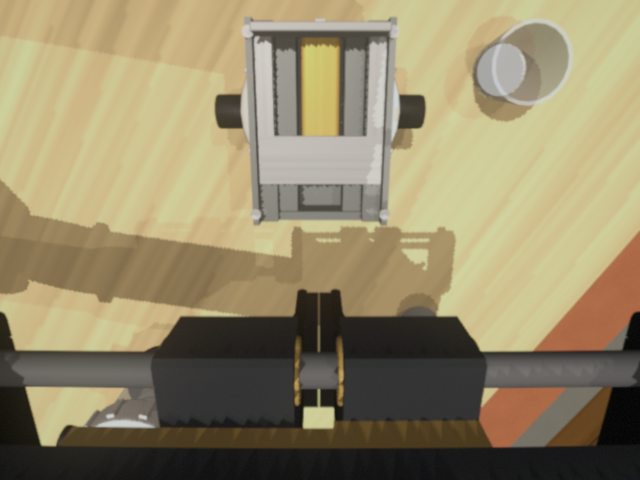

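The tongue (rows 137–183 in the wrist view) now covers the plunger's rear end, and the tab has reached the far end (row 27). Next I'll check this numerically.

```bash
python3 - <<'E'
from h import *
d=pickle.load(open('wrist4.pkl','rb')); c=cloud(d)
print('plunger z',np.median(c[60:130,306:336,2]),'tongue z',np.median(c[145:178,270:380,2]))
p=pt(d,320,136,.190)-[.5615,.1738,0]; print('tongue edge y',p@[-.534,.845,0],'expected -0.015')
a=pickle.load(open('top0.pkl','rb'))['img'].astype(int); b=pickle.load(open('top4.pkl','rb'))['img'].astype(int)
for n,(u,v) in dict(bottle=(306,185),cup=(193,222),jar=(160,281),wrench=(478,318)).items(): print(n,abs(a-b)[v-12:v+12,u-12:u+12].mean())
E
```

```text
plunger z 0.18540166408173167 tongue z 0.1903191975500847
tongue edge y -0.014729206687781235 expected -0.015
bottle 19.50115740740741
cup 33.95023148148148
jar 12.661458333333334
wrench 12.95138888888889
```

```bash
python3 -c "
from cell import env
print(env.sign_off())"
```

```text
the job is handed in; nothing more can be done
None
```

View pics/top4.png

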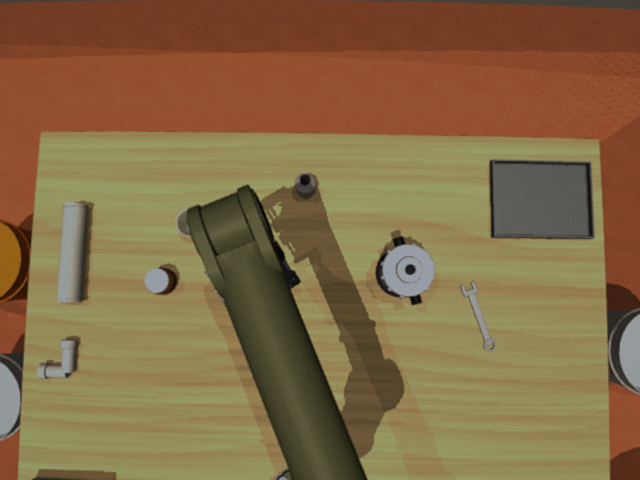

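The valve has been left venting: the plunger is trapped down under the keeper, which is fully home. I handed the job in at about 12 s.

I pressed the plunger about 12 mm down at 8–9 N, then slid the shut fingers along it to meet the tab. They carried the keeper until it stopped dead, with the sideways force reaching about 10 N. All force readings between moves stayed well under 30 N. I then unloaded, lifted off and moved clear.

- **Plunger:** after release the wrist camera put it about 9.7 mm down (0.1854 m against 0.1951 m free).
- **Keeper:** the tongue's edge is at local y = -14.7 mm, against -15 mm expected at home.
- **Robot:** the tool force was about zero (0.5 N), so it was touching nothing.
- **Bystanders:** in the last top view the bottle (306,185), jar (160,281) and wrench (478,318) are where they started. The cup is partly hidden by the arm there. My picture-difference check on all four was not usable, because the arm and its shadow changed the image.

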